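# Vent the large vacuum pot and take its lid off

### The arm

A 6-joint arm with a two-finger parallel gripper is mounted at the origin on a cart in front of the work surface, level with it; the furniture and walls round the work are solid. World frame = base frame: x ahead of the robot, y to its left, z up, the work surface at z = 0. Lengths are in mm, angles in rad, forces in N, time in s.
With the tool pointing down it reaches from about 300 to 775 mm from the base axis. Payload 14.6 kg.
Tool frame: the origin (TCP) lies between the finger pads; the fingertips stand manip.finger_overhang ahead of it and the grasp point (between the pads) lies 2 mm behind it (manip.finger_overhang is the distance from the TCP to the fingertips, in mm); z points along the fingers, y is the direction in which the jaws open and shut (so a half turn about z gives the same grasp; the last joint's range is limited). The gripper opens to 94 mm and grips with 3 to 60 N. Pads are 16 mm wide; open, the fingers measure 119 mm over their backs; the gripper's body (75 mm by 177 mm) begins 78 mm behind the grasp point.
Start: joints at [1.124, 0.3, 1.521, -0, 1.321, -0.067], TCP at [203.901, 510.797, 222.446] pointing down, gripper open.
Joint ranges: [-3.03, 3.03], [-0.79, 2.21], [0.23, 2.52], [-1.04, 4.18], [0, 3.07], [-2.55, 2.55]. Speed limits (rad/s): [2.22, 2.22, 2.57, 3.14, 3.14, 3.14].

### API

Orientations are given as [roll, pitch, yaw] about the fixed x, y, z axes, in that order (R = Rz(yaw) Ry(pitch) Rx(roll)).
In Python, from cell import manip gives the robot as it stands.
- The arm moves only by the tool drive_tool, never from a script. Its argument "steps" is a list of rows, each an object with "delta_pos": the shift along the world's x, y, z in mm, a list of three; "yaw": the turn about the world's z in rad; "hand": the finger opening in mm, from 0 to 94. A call has 1 to 5 rows; each row shifts and turns the commanded pose from where the row before left it; what a row does not reach is not made up. A row lasts 1/12 s, in which the tool goes at most 41.7 mm and 7.16 degrees, less where a joint would pass 70% of its speed; a pose out of reach is approached as far as the arm can. A call is refused whole if a number of a shift passes 41.7 or a number of a turn 0.125, either way. A call with a gripper value outside its range is refused whole. The fingers move at their own pace and stop on an object; "squeeze" is the grip in N (left out, the last holds). Time passes only in rows, so rows that do not move let the fingers close. It gives the time, the measured TCP pose, the force and the opening at its end, in the units of the state.
- manip.read_state(): the state, without advancing time (a new reading comes with each control period).
- manip.camera(name): name is "side" or "top" or "wrist"; returns a dict with "frame" (480x640x3 uint8, red, green, blue), "range_z" (480x640 float32, mm along the optical axis (not along the pixel's ray), 0 where there is no reading), "intrinsics" (3x3 intrinsics, pixels), "position" and "attitude" of the camera in the world. Camera axes: x right, y down, z forward; pixel columns grow to the right and rows downward; lengths in mm; the calibration is good to about 2 mm. A picture is of the moment at which its call begins.
- manip.sign_off(): hands the job in, once; it reports no verdict.
The state is a dict: "clock": time; "joints": joint angles; "qd": joint speeds; "effort": joint torques, N m; "eef_pos": TCP position; "eef_rot": TCP orientation; "wrist_force": force on the tool from outside, world axes, zero at the start; "moment": the same for the moment, N m; "finger_gap": finger opening in mm.
Only numpy, scipy, OpenCV 4.12 (cv2) and the standard library are available. Lean on these libraries where they do the work, as an engineer would, in place of code of your own. Each camera call takes 0.05 s, during which the arm holds its last target.

### The job

The castings in the larger of the two vacuum pots are ready. Turn the vent tap on that pot's lid fully open to let the vacuum out, and only then lift the lid off by its handle and set it down gently, flat and handle up, in the middle of the black rubber mat. Leave the tap open, and leave the smaller pot shut and its tap alone.

Things in the scene. Friction and masses are not known exactly. Their poses are not given: they have to be found in the camera images.
- large_tap (a joint): Vent tap on the large pot's lid: 0 = shut, 1.5 rad = fully open (a stop); starts between 0 and 0.1. Opens counter-clockwise seen from above, about the vertical axis through point large_tap_grip, against about 0.04 N m of friction, and stays where it is left. Lifting the lid before this tap is open fails the task.
- large_tap_grip (a point): Centre of the tap's T-bar, on its axis, 60 mm above the lid's upper face, 58 mm from the lid's centre along large_handle's +x. Dark steel bar, 44 mm long along this point's x, 10 mm thick along y, 16 mm high; z up; turns with the tap. It stands on an 18 mm thick brass post with a side nozzle. Shut: bar points at the lid's centre; open: bar in line with the nozzle.
- large_handle (a point): Centre of the black bridge handle in the middle of the large lid: bar 52 mm long along x, 14 mm thick along y, 14 mm high, centre 28 mm above the lid's upper face, 21 mm gap beneath. x points to the vent tap; a blanked port only 18 mm high stands 58 mm along -x; z up. This point is 48 mm above the underside of the lid's plug, which will rest on the mat.
- large_lid: Loose lid of the large pot: pale translucent disc 164 mm across, 12 mm thick, with a black plug 128 mm across standing 8 mm proud underneath, loose in the pot's mouth. Origin at the centre of the plug's underside; x to the tap, z up. About 0.4 kg, balanced at the handle. The pot is grey steel, 150 mm across, 100 mm high, fixed to the bench.
- rest_mat: Black rubber mat, 180 x 180 x 4 mm, fixed flat on the bench; origin at the centre of its underside, its upper face 4 mm higher.
- small_lid: Bystander: the lid (118 mm across) of the smaller vacuum pot (104 mm across, 70 mm high), built like the large one, with its own handle and tap, whose top is 150 mm above the bench. Origin at the centre of its plug's underside. Leave it.
- small_tap (a joint): Bystander: vent tap of the smaller pot, 0 = shut. Leave it.

How it is judged (in metres and radians):
On the way, in this order (a step that is already met when the one before it is completed fails the run):
1. the large pot's vent tap is turned open (at least 1.2 rad) with the lid still in place (value of joint large_tap above 1.2 rad and distance of large_lid from where it was at the start of the episode below 0.015 m), for 0.2 s.
2. the large lid is lifted clear of its pot, held in the gripper (height (world z) of large_lid above 0.115 m and contact force between the fingers and large_lid above 0.5 N), for 0.2 s.
At the end, for the whole second after the job is handed in: The large lid lies at rest, flat (within 6 degrees) and handle up on the black rubber mat, its centre within 40 mm of the mat's centre, its vent tap open (over 1.2 rad); the small pot's lid is within 15 mm of its start and its tap still shut (under 0.35 rad) (horizontal distance between large_lid and rest_mat below 0.04 m and height (world z) of large_lid below 0.012 m and z of large_handle in the frame of rest_mat above 0.04 m and angle between large_lid's own z axis and vertical below 0.1 rad and linear speed of large_lid below 0.02 m/s and value of joint large_tap above 1.2 rad and value of joint small_tap below 0.35 rad and distance of small_lid from where it was at the start of the episode below 0.015 m); the robot touches nothing.
It fails at once if the large lid is lifted (more than 10 mm) while its vent tap is not open (under 1.1 rad) (height (world z) of large_lid above 0.102 m and value of joint large_tap below 1.1 rad).
It fails at once if the small pot's tap is turned or its lid shifted by more than 15 mm (value of joint small_tap above 0.35 rad or distance of small_lid from where it was at the start of the episode above 0.015 m).
It fails at once if the large lid is let go more than 20 mm above the mat (distance of large_lid from where it was at the start of the episode above 0.12 m and height (world z) of large_lid above 0.024 m and contact force between the fingers and large_lid below 0.05 N).
It also fails if it takes over 54 s, if anything falls off the work surface, if the arm or the gripper's body presses on something with over 40 N, if the wrist force passes 120 N, or if a joint passes its speed limit or range.

## Working session

There is one attempt and no reset: what is moved stays moved. The work goes in short steps, Python scripts to look and compute and a tool call to move; the robot and the scene stay as the last step left them, time stands still between calls to the robot, and variables do not carry over. Pictures are saved under pics/ and viewed, and the job is handed in when it is done.

Besides the shell and the picture viewer there is one more tool, called after "Emit:" as name([rows], argument=value, ...), one row to a line, values as JSON. drive_tool: Moves the arm, as the interface text tells. Its arguments: {"type":"object","properties":{"steps":{"type":"array"},"squeeze":{"type":"number"}},"required":["steps"]}

```bash
mkdir -p pics; ls
python3 - <<'E'
from cell import manip
import cv2,numpy as np
print(manip.read_state()); print(manip.finger_overhang)
for n in("top","side"):
    c=manip.camera(n); cv2.imwrite(f"pics/{n}1.png",c["frame"][:,:,::-1]); np.savez(f"pics/{n}1.npz",**c)
    print(n,c["intrinsics"],c["position"],c["attitude"])
E
```

```text
pics
{'clock': 0.0, 'joints': array([ 1.12439470e+00,  3.00479467e-01,  1.52154881e+00, -5.85609814e-07,
        1.32073656e+00, -6.65783575e-02]), 'qd': array([-0.00114452, -0.00014247, -0.00020548,  0.00133438,  0.00083366,
        0.00082889]), 'effort': array([-3.03644221e-03, -5.31812239e+01, -3.52721035e+01,  7.08875502e-02,
        2.44569022e-02, -7.80450205e-05]), 'eef_pos': array([203.80406215, 510.58814472, 221.89539318]), 'eef_rot': array([-3.14042303e+00, -7.74183972e-05,  2.76176948e+00]), 'wrist_force': array([-0.14015175,  0.65568152, -0.87326959]), 'moment': array([ 0.01620416,  0.02019141, -0.01904006]), 'finger_gap': 93.94857246932939}
17.0
top [[483.9381985    0.         324.33458176]
 [  0.         483.9381985  244.13204153]
 [  0.           0.           1.        ]] [372.07926191 108.17652725 977.53339107] [-2.92396711  0.00412165 -1.70521159]
side [[587.60686934   0.         323.78879712]
 [  0.         587.60686934 251.57027789]
 [  0.           0.           1.        ]] [ 560.65260227 -846.1743415   830.37805837] [-2.22664000e+00 -1.11138187e-03  1.14436469e-02]
```

View pics/top1.png

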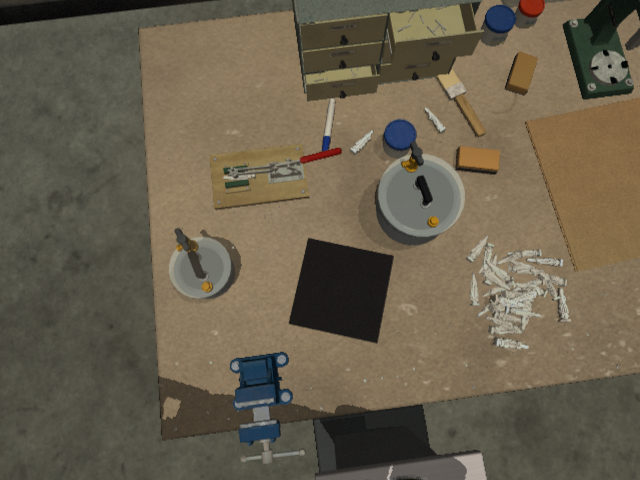

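View pics/side1.png

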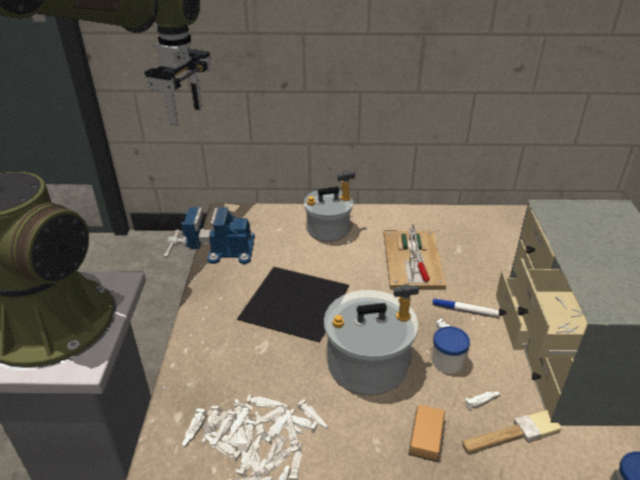

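The top view shows the large lid at about (421,196), its handle at (424,190) and its tap bar at (417,155). The mat is at (342,290) and the small pot at (200,268). Next I'll measure these.

```bash
cat > h.py <<'E'
import numpy as np,cv2
from scipy.spatial.transform import Rotation as R
def pts(c):
    K=c["intrinsics"];z=c["range_z"].astype(float)
    v,u=np.mgrid[:480,:640]
    p=np.stack([(u-K[0,2])/K[0,0]*z,(v-K[1,2])/K[1,1]*z,z],-1)
    return p@R.from_euler("xyz",c["attitude"]).as_matrix().T+c["position"]
def plane(c,uv,h):
    K=c["intrinsics"];uv=np.atleast_2d(uv).astype(float)
    d=np.c_[(uv[:,0]-K[0,2])/K[0,0],(uv[:,1]-K[1,2])/K[1,1],np.ones(len(uv))]@R.from_euler("xyz",c["attitude"]).as_matrix().T
    return c["position"]+d*((h-c["position"][2])/d[:,2])[:,None]
E
python3 - <<'E'
from h import *
for n in("top","side"):
    c=dict(np.load(f"pics/{n}1.npz"));P=pts(c);f=c["frame"].astype(int);mx=f.max(2)
    ok=c["range_z"]>0
    w=ok&(P[...,0]>150)&(P[...,0]<800)&(abs(P[...,1])<500)
    bench=w&(abs(P[...,2])<15); print(n,"bench z med",np.median(P[bench][:,2]))
    # mat
    m=(mx<30)&(abs(P[...,2]-4)<12)&w
    k,l,s,ce=cv2.connectedComponentsWithStats(m.astype(np.uint8)); i=1+s[1:,4].argmax()
    cn=max(cv2.findContours((l==i).astype(np.uint8),0,1)[0],key=cv2.contourArea)
    q=plane(c,cn[:,0],4)[:,:2].astype(np.float32); print("mat",cv2.minAreaRect(q),"z",np.median(P[l==i][:,2]))
    # heights histogram about large lid
    for lo,hi,nm in((98,122,"lid"),(125,150,"handle"),(160,185,"tap")):
        s_=w&(P[...,2]>lo)&(P[...,2]<hi)&(P[...,1]<150)&(P[...,1]>-150)&(P[...,0]<600)
        if nm!="lid": s_&=mx<90
        k,l,s,ce=cv2.connectedComponentsWithStats(s_.astype(np.uint8))
        for i in range(1,k):
            if s[i,4]>25:
                p=P[l==i];print(nm,s[i],p.mean(0).round(1),"zmed/max",np.median(p[:,2]).round(1),p[:,2].max().round(1),cv2.minAreaRect(p[:,:2].astype(np.float32)))
c=dict(np.load("pics/top1.npz"))
im=c["frame"][120:250,360:480,::-1];a=cv2.resize(im,None,fx=5,fy=4.6,interpolation=2);cv2.imwrite("pics/crop_top.png",a)
c=dict(np.load("pics/side1.npz"))
cv2.imwrite("pics/crop_side.png",cv2.resize(c["frame"][270:400,310:440,::-1],None,fx=4.5,fy=4.5,interpolation=2))
E
```

```text
top bench z med 1.0856721443292372
mat ((490.076904296875, 61.83985137939453), (177.0680694580078, 176.43174743652344), 70.11198425292969) z 4.580067247017894
lid [ 385  208   66   30 1295] [578.  -95.6 112.3] zmed/max 112.4 121.9 ((575.4295043945312, -91.09091186523438), (48.92274475097656, 117.83663940429688), 0.0643807202577591)
side bench z med 0.8607545945058064Traceback (most recent call last):
  File "<stdin>", line 9, in <module>
ValueError: attempt to get argmax of an empty sequence
```

Run:
```python
from h import *
for n in("top","side"):
    c=dict(np.load(f"pics/{n}1.npz"));P=pts(c);f=c["frame"].astype(int);mx=f.max(2);sat=mx-f.min(2)
    w=(c["range_z"]>0)&(abs(P[...,0]-630)<130)&(abs(P[...,1]+90)<130)
    for lo,hi,nm in((100,122,"lid"),(125,150,"handle"),(160,190,"tap"),(115,170,"brass")):
        s_=w&(P[...,2]>lo)&(P[...,2]<hi)
        if nm in("handle","tap"): s_&=(mx<110)&(sat<40)
        if nm=="brass": s_&=sat>60
        k,l,s,ce=cv2.connectedComponentsWithStats(s_.astype(np.uint8))
        for i in range(1,k):
            if s[i,4]>15:
                p=P[l==i];print(n,nm,s[i],p.mean(0).round(1),"zmed/max",np.median(p[:,2]).round(1),p[:,2].max().round(1),cv2.minAreaRect(p[:,:2].astype(np.float32)))
c=dict(np.load("pics/top1.npz"))
cv2.imwrite("pics/crop_top.png",cv2.resize(c["frame"][125:245,360:480,::-1],None,fx=4.9,fy=4.9,interpolation=2))
c=dict(np.load("pics/side1.npz"))
cv2.imwrite("pics/crop_side.png",cv2.resize(c["frame"][270:400,310:440,::-1],None,fx=4.5,fy=4.5,interpolation=2))
```

```text
top lid [ 378  154   87   84 5196] [ 627.8 -104.8  112.6] zmed/max 112.5 121.9 ((632.35888671875, -106.13166809082031), (161.20126342773438, 162.64649963378906), 81.08747863769531)
top handle [416 176  17  29 247] [ 630.8 -105.   144.7] zmed/max 146.3 149.9 ((632.4793701171875, -106.53289794921875), (51.94674301147461, 15.482378959655762), 11.435283660888672)
top tap [410 142  14  25 208] [687.5 -95.  179.2] zmed/max 180.3 185.6 ((688.36279296875, -95.90111541748047), (17.398237228393555, 42.812156677246094), 89.56746673583984)
top brass [402 160  15  12 100] [684.6 -88.2 130.8] zmed/max 135.3 148.8 ((685.9552612304688, -89.76445770263672), (26.226696014404297, 24.558656692504883), 44.82938766479492)
top brass [428 217  11  10  86] [ 574.6 -115.2  126.4] zmed/max 127.4 132.2 ((575.5758056640625, -116.02781677246094), (17.415767669677734, 18.21385383605957), 19.514551162719727)
side lid [ 324  290   94   71 4645] [ 632.2 -121.7  112.3] zmed/max 112.5 121.9 ((633.7048950195312, -109.84794616699219), (163.87161254882812, 162.26402282714844), 57.571739196777344)
side handle [356 303  31  17 329] [ 633.4 -112.2  142.1] zmed/max 144.4 149.9 ((633.5819091796875, -110.36455535888672), (51.250274658203125, 16.074785232543945), 8.972031593322754)
side tap [393 285  26  14 256] [ 690.4 -102.4  175.9] zmed/max 177.6 184.8 ((690.9998168945312, -100.95343780517578), (43.065670013427734, 14.442835807800293), 8.113677978515625)
side brass [396 297  14  24 196] [ 689.6 -104.7  134. ] zmed/max 131.6 161.6 ((685.6116943359375, -97.47492980957031), (20.776819229125977, 31.908231735229492), 37.273826599121094)
side brass [333 315  11  12 103] [ 577.2 -122.6  125.1] zmed/max 123.9 132.5 ((577.4819946289062, -120.43965148925781), (17.146928787231445, 19.171064376831055), 0.11040683835744858)
```

View pics/crop_top.png

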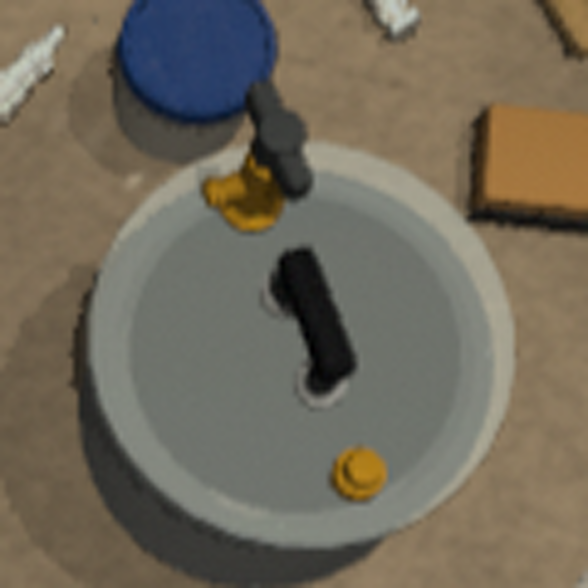

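View pics/crop_side.png

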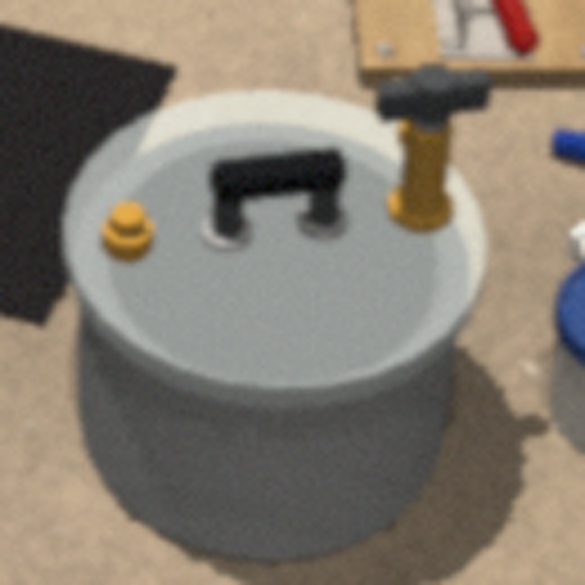

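The top crop shows the bar centre and hub near (278,135) in the crop and a nozzle pointing to the image's left (+y). The side crop confirms that the bar sits on the brass post. The heights fit: lid face at about 112, handle at about 140, bar top at about 180. I'll check clearance to the cabinet and refine by ray casting.

Run:
```python
from h import *
c=dict(np.load("pics/top1.npz"));P=pts(c)
for n in("top","side"):
    P=pts(dict(np.load(f"pics/{n}1.npz")))
    for ylo in range(-260,260,40):
        q=P[(P[...,1]>ylo)&(P[...,1]<ylo+40)&(P[...,2]>185)&(P[...,0]>500)&(P[...,2]<500)]
        if len(q)>5: print(n,ylo,"min x above 185:",np.percentile(q[:,0],1).round(),"maxz",q[:,2].max().round())
# rays: contours of tap bar, handle, lid onto their planes
for n in("top","side"):
    c=dict(np.load(f"pics/{n}1.npz"));P=pts(c);f=c["frame"].astype(int);mx=f.max(2);sat=mx-f.min(2)
    w=(abs(P[...,0]-630)<130)&(abs(P[...,1]+90)<130)&(c["range_z"]>0)
    for nm,lo,hi,h in(("tap",164,190,180),("handle",136,152,147)):
        m=(w&(P[...,2]>lo)&(P[...,2]<hi)&(mx<110)&(sat<40)).astype(np.uint8)
        k,l,s,ce=cv2.connectedComponentsWithStats(m);i=1+s[1:,4].argmax()
        v,u=np.nonzero(l==i);q=plane(c,np.c_[u,v],h)[:,:2];C=q-q.mean(0);ax=np.linalg.svd(C,full_matrices=False)[2][0]
        print(n,nm,q.mean(0).round(1),"ang",np.degrees(np.arctan(ax[1]/ax[0])).round(1),np.ptp(C@ax).round(1), "P top", P[l==i][P[l==i][:,2]>h-4].mean(0).round(1))
```

```text
top -260 min x above 185: 873.0 maxz 245.0
top -220 min x above 185: 873.0 maxz 243.0
top -180 min x above 185: 860.0 maxz 245.0
top -140 min x above 185: 872.0 maxz 245.0
top -100 min x above 185: 873.0 maxz 247.0
top -60 min x above 185: 928.0 maxz 244.0
top -20 min x above 185: 916.0 maxz 244.0
top 20 min x above 185: 927.0 maxz 245.0
top 60 min x above 185: 927.0 maxz 246.0
side -260 min x above 185: 876.0 maxz 246.0
side -220 min x above 185: 875.0 maxz 244.0
side -180 min x above 185: 862.0 maxz 245.0
side -140 min x above 185: 875.0 maxz 245.0
side -100 min x above 185: 876.0 maxz 245.0
side -60 min x above 185: 929.0 maxz 244.0
side -20 min x above 185: 918.0 maxz 244.0
side 20 min x above 185: 929.0 maxz 246.0
side 60 min x above 185: 928.0 maxz 246.0
top tap [687.2 -94.9] ang 8.9 46.2 P top [688.3 -95.7 181. ]
top handle [ 630.8 -104.9] ang 9.3 52.4 P top [ 631.6 -105.6  146.8]
side tap [ 689.6 -106.5] ang 18.4 46.5 P top [ 690.  -101.5  180.4]
side handle [ 633.4 -114.5] ang 11.5 52.5 P top [ 633.9 -110.8  146.6]
```

Emit:
drive_tool([
  {"delta_pos": [19.4,-24.4,2],"yaw": -0.102,"hand": 94},
  {"delta_pos": [19.4,-24.4,2],"yaw": -0.102,"hand": 94},
  {"delta_pos": [19.4,-24.4,2],"yaw": -0.102,"hand": 94},
  {"delta_pos": [19.4,-24.4,2],"yaw": -0.102,"hand": 94},
  {"delta_pos": [19.4,-24.4,2],"yaw": -0.102,"hand": 94},
], squeeze=15)

```text
clock: 0.52
eef_pos: [301.4, 387.5, 232.3]
eef_rot: [-3.141, 0.0, 2.247]
wrist_force: [-0.5, 0.7, 0.4]
finger_gap: 94.1
```

Emit:
drive_tool([
  {"delta_pos": [19.4,-24.4,2],"yaw": -0.102,"hand": 94},
  {"delta_pos": [19.4,-24.4,2],"yaw": -0.102,"hand": 94},
  {"delta_pos": [19.4,-24.4,2],"yaw": -0.102,"hand": 94},
  {"delta_pos": [19.4,-24.4,2],"yaw": -0.102,"hand": 94},
  {"delta_pos": [19.4,-24.4,2],"yaw": -0.102,"hand": 94},
])

```text
clock: 0.93
eef_pos: [398.5, 265.4, 242.4]
eef_rot: [-3.141, 0.0, 1.737]
wrist_force: [0.3, 0.2, -1.0]
finger_gap: 93.8
```

Emit:
drive_tool([
  {"delta_pos": [19.4,-24.4,2],"yaw": -0.102,"hand": 94},
  {"delta_pos": [19.4,-24.4,2],"yaw": -0.102,"hand": 94},
  {"delta_pos": [19.4,-24.4,2],"yaw": -0.102,"hand": 94},
  {"delta_pos": [19.4,-24.4,2],"yaw": -0.102,"hand": 94},
  {"delta_pos": [19.4,-24.4,2],"yaw": -0.102,"hand": 94},
])

```text
clock: 1.35
eef_pos: [495.5, 143.3, 252.3]
eef_rot: [-3.141, 0.0, 1.227]
wrist_force: [0.0, 0.9, 0.3]
finger_gap: 93.8
```

Emit:
drive_tool([
  {"delta_pos": [19.4,-24.4,2],"yaw": -0.102,"hand": 94},
  {"delta_pos": [19.4,-24.4,2],"yaw": -0.102,"hand": 94},
  {"delta_pos": [19.4,-24.4,2],"yaw": -0.102,"hand": 94},
  {"delta_pos": [19.4,-24.4,2],"yaw": -0.102,"hand": 94},
  {"delta_pos": [19.4,-24.4,2],"yaw": -0.102,"hand": 94},
])

```text
clock: 1.77
eef_pos: [592.6, 21.4, 262.2]
eef_rot: [-3.141, 0.0, 0.717]
wrist_force: [0.3, 0.9, 0.5]
finger_gap: 94.1
```

Emit:
drive_tool([
  {"delta_pos": [19.4,-24.4,2],"yaw": -0.102,"hand": 94},
  {"delta_pos": [19.4,-24.4,2],"yaw": -0.102,"hand": 94},
  {"delta_pos": [19.4,-24.4,2],"yaw": -0.102,"hand": 94},
  {"delta_pos": [19.4,-24.4,2],"yaw": -0.102,"hand": 94},
  {"delta_pos": [0,0,0],"yaw": 0,"hand": 94},
])

```text
clock: 2.18
eef_pos: [671.0, -79.0, 268.8]
eef_rot: [-3.141, 0.002, 0.304]
wrist_force: [-0.5, 0.1, 0.6]
finger_gap: 94.1
```

```bash
cat > look.py <<'E'
import sys
from cell import manip
from h import *
n,t=sys.argv[1:3]
c=manip.camera(n);cv2.imwrite(f"pics/{n}{t}.png",c["frame"][:,:,::-1]);np.savez(f"pics/{n}{t}.npz",**c)
s=manip.read_state();print(c["position"],c["attitude"],s["eef_pos"].round(1),s["eef_rot"].round(3),s["finger_gap"],s["wrist_force"].round(1))
E
python3 look.py wrist 2
```

```text
[748.56023637 -54.86178966 431.03959728] [ 2.85501565e+00 -1.10761740e-04 -1.26760126e+00] [670.1 -76.9 268.8] [-3.141e+00  2.000e-03  3.100e-01] 93.98391650166029 [ 0.2  0.5 -0.6]
```

View pics/wrist2.png

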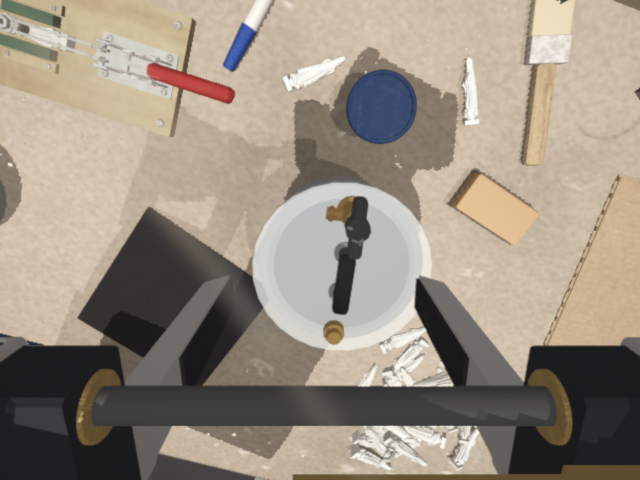

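The wrist view shows the bar's hub at (358,228), the handle around (345,282), the port at (333,332) and the nozzle to the left of the tap. I'll measure again from here.

```bash
cat > meas.py <<'E'
import sys
from h import *
t,hx,hy=sys.argv[1],float(sys.argv[2]),float(sys.argv[3])
dz=float(sys.argv[4]) if len(sys.argv)>4 else 0
c=dict(np.load(f"pics/{t}.npz"));P=pts(c);f=c["frame"].astype(int);mx=f.max(2);sat=mx-f.min(2)
w=(np.hypot(P[...,0]-hx,P[...,1]-hy)<95)&(c["range_z"]>0)
for nm,lo,hi in(("tap",164,190),("tapTop",176,190),("handle",136,152),("handTop",143,152),("lid",106,117),("port",117,135)):
    m=w&(P[...,2]>lo+dz)&(P[...,2]<hi+dz)
    if nm in("tap","tapTop","handle","handTop"): m&=(mx<120)&(sat<45)
    if nm=="port": m&=sat>60
    k,l,s,ce=cv2.connectedComponentsWithStats(m.astype(np.uint8))
    for i in range(1,k):
        if s[i,4]<40: continue
        p=P[l==i];r=cv2.minAreaRect(p[:,:2].astype(np.float32));C=p[:,:2]-p[:,:2].mean(0);ax=np.linalg.svd(C,full_matrices=False)[2][0]
        print(nm,p.mean(0).round(1),"rect",np.round(r[0],1),np.round(r[1],1),"ang",np.degrees(np.arctan2(ax[1],ax[0])).round(1),"z",np.percentile(p[:,2],[5,95]).round(1))
E
python3 meas.py wrist2 632 -107
```

```text
tap [691.8 -96.7 180. ] rect [690.7 -97.3] [43.1 16.9] ang -168.0 z [173.6 182.8]
tapTop [691.5 -97.1 180.6] rect [690.8 -97.5] [42.5 17. ] ang -168.4 z [177.8 182.9]
handle [ 635.2 -107.   146.2] rect [ 633.9 -107.8] [51.1 14. ] ang -169.3 z [143.2 148.1]
handTop [ 634.7 -107.3  146.5] rect [ 633.7 -107.8] [50.8 14. ] ang -169.6 z [144.1 148.1]
lid [ 636.6 -104.8  112.2] rect [ 633.2 -106.8] [163.  160.2] ang -77.3 z [111.  113.5]
port [ 578.8 -117.6  126.5] rect [ 578.  -117.8] [15.8 17.6] ang -71.1 z [121.3 131. ]
```

Emit:
drive_tool([
  {"delta_pos": [10,-10.5,-8],"yaw": -0.05,"hand": 60},
  {"delta_pos": [11,-11,-25],"yaw": -0.05,"hand": 50},
  {"delta_pos": [0,0,-25],"yaw": 0,"hand": 50},
  {"delta_pos": [0,0,0],"yaw": 0,"hand": 50},
])

```text
clock: 2.57
eef_pos: [688.8, -95.6, 206.5]
eef_rot: [-3.138, 0.008, 0.215]
wrist_force: [-0.4, 0.3, -0.3]
finger_gap: 70.7
```

Emit:
drive_tool([
  {"delta_pos": [0,0,0],"yaw": 0,"hand": 46},
  {"delta_pos": [0,0,0],"yaw": 0,"hand": 46},
])

```text
clock: 2.73
eef_pos: [690.6, -95.6, 214.5]
eef_rot: [3.141, -0.002, 0.215]
wrist_force: [-0.2, -0.1, 1.2]
finger_gap: 57.3
```

Emit:
drive_tool([
  {"delta_pos": [0,-1,-15],"yaw": 0,"hand": 40},
  {"delta_pos": [0,-1,-14],"yaw": 0,"hand": 40},
  {"delta_pos": [0,0,0],"yaw": 0,"hand": 40},
  {"delta_pos": [0,0,0],"yaw": 0,"hand": 40},
])

```text
clock: 3.07
eef_pos: [690.6, -97.9, 185.0]
eef_rot: [3.141, -0.001, 0.215]
wrist_force: [-0.7, 0.8, 0.3]
finger_gap: 40.4
```

```bash
python3 look.py wrist 3;python3 meas.py wrist3 632 -107
```

```text
[769.58255806 -80.86933866 347.4374668 ] [ 2.85776004e+00 -7.49984409e-04 -1.35685002e+00] [690.9 -98.  185.6] [ 3.141e+00 -2.000e-03  2.140e-01] 40.164210971695574 [0.4 0.4 1.5]
tap [693.5 -97.2 179.9] rect [691.1 -97.9] [43.3 16.9] ang -168.3 z [172.4 182.8]
tap [690.8 -74.7 181. ] rect [688.1 -76.2] [20.6  8.6] ang -144.4 z [171.2 188.8]
tap [ 700.3 -119.2  181.7] rect [ 698.  -118.9] [ 9.  19.9] ang 163.6 z [172.1 189.1]
tapTop [692.5 -97.4 180.6] rect [691.1 -97.9] [43.3 16.9] ang -168.3 z [177.7 182.8]
tapTop [691.  -74.3 183.1] rect [688.1 -76.2] [20.5  8.6] ang -141.9 z [176.8 189. ]
tapTop [ 700.6 -119.5  183.5] rect [ 698.  -118.9] [ 9.  19.9] ang 160.5 z [177.  189.3]
handle [ 635.2 -107.5  146.6] rect [ 636.8 -107.5] [43.4 13.7] ang -167.0 z [144.2 148.1]
handTop [ 635.  -107.5  146.6] rect [ 636.7 -107.5] [43.2 13.7] ang -167.5 z [144.5 148.1]
lid [ 659.4 -102.4  112.2] rect [ 652.  -103.6] [125.3 163.2] ang -79.5 z [111.  113.3]
port [699.5 -98.6 117.5] rect [699.4 -99.2] [19.2  6.6] ang -95.2 z [117.  118.3]
```

View pics/wrist3.png

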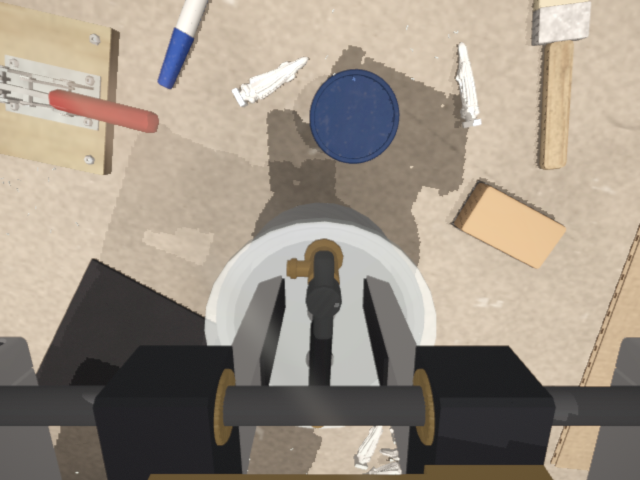

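The bar hub at (322,290) is centred between the fingers. I'll lower a few mm and close.

Emit:
drive_tool([
  {"delta_pos": [0,0,-3],"yaw": 0,"hand": 30},
  {"delta_pos": [0,0,0],"yaw": 0,"hand": 15},
  {"delta_pos": [0,0,0],"yaw": 0,"hand": 0},
  {"delta_pos": [0,0,0],"yaw": 0,"hand": 0},
  {"delta_pos": [0,0,0],"yaw": 0,"hand": 0},
], squeeze=12)

```text
clock: 3.53
eef_pos: [690.6, -98.3, 180.9]
eef_rot: [3.141, -0.001, 0.214]
wrist_force: [-0.6, 0.2, 2.4]
finger_gap: 17.7
```

Emit:
drive_tool([
  {"delta_pos": [0,0,0],"yaw": 0,"hand": 0},
  {"delta_pos": [0,0,0],"yaw": 0,"hand": 0},
])

```text
clock: 3.7
eef_pos: [690.6, -98.3, 180.9]
eef_rot: [3.141, -0.001, 0.214]
wrist_force: [-0.6, 0.3, 3.4]
finger_gap: 17.9
```

Emit:
drive_tool([
  {"delta_pos": [0,0,0],"yaw": 0,"hand": 26},
  {"delta_pos": [0,0,0],"yaw": 0,"hand": 26},
  {"delta_pos": [0,0,4],"yaw": 0,"hand": 0},
  {"delta_pos": [0,0,0],"yaw": 0,"hand": 0},
  {"delta_pos": [0,0,0],"yaw": 0,"hand": 0},
])

```text
clock: 4.12
eef_pos: [690.6, -98.4, 185.0]
eef_rot: [3.141, -0.001, 0.214]
wrist_force: [-0.9, 0.0, 3.9]
finger_gap: 17.9
```

Emit:
drive_tool([
  {"delta_pos": [0,0,0],"yaw": 0,"hand": 0},
  {"delta_pos": [0,0,0],"yaw": 0,"hand": 0},
])

```text
clock: 4.28
eef_pos: [690.6, -98.4, 185.0]
eef_rot: [3.141, -0.001, 0.214]
wrist_force: [-1.6, -0.6, 5.6]
finger_gap: 17.4
```

Emit:
drive_tool([
  {"delta_pos": [0,0,0],"yaw": 0,"hand": 0},
  {"delta_pos": [0,0,0],"yaw": 0.08,"hand": 0},
  {"delta_pos": [0,0,0],"yaw": 0.08,"hand": 0},
  {"delta_pos": [0,0,0],"yaw": 0.08,"hand": 0},
  {"delta_pos": [0,0,0],"yaw": 0.08,"hand": 0},
], squeeze=25)

```text
clock: 4.7
eef_pos: [690.7, -98.6, 185.0]
eef_rot: [3.141, -0.001, 0.538]
wrist_force: [-0.5, -1.4, 5.4]
finger_gap: 17.4
```

Emit:
drive_tool([
  {"delta_pos": [0,0,0],"yaw": 0.08,"hand": 0},
  {"delta_pos": [0,0,0],"yaw": 0.08,"hand": 0},
  {"delta_pos": [0,0,0],"yaw": 0,"hand": 0},
  {"delta_pos": [0,0,0],"yaw": 0,"hand": 0},
])

```text
clock: 5.03
eef_pos: [690.8, -98.7, 185.0]
eef_rot: [3.14, -0.001, 0.692]
wrist_force: [0.1, -2.9, 5.6]
finger_gap: 17.5
```

```bash
python3 look.py wrist 4;python3 meas.py wrist4 632 -107
```

```text
[752.76829854 -46.76307578 347.38797266] [ 2.85722079e+00 -1.07276982e-03 -8.79524816e-01] [690.8 -98.7 185. ] [ 3.14e+00 -1.00e-03  6.91e-01] 17.2464956316724 [ 0.4 -2.4  5.3]
tap [693.9 -95.6 180.4] rect [693.5 -98.8] [37.9 36.2] ang -141.9 z [172.5 187.4]
tapTop [693.2 -96.1 181.4] rect [693.5 -99. ] [37.9 36.1] ang -142.0 z [177.5 187.7]
lid [651.9 -76.7 112.2] rect [654.3 -87.4] [104.4 162.6] ang 143.5 z [111.  113.3]
lid [ 631.6 -147.1  112.3] rect [ 637.6 -144.1] [64.5 34.6] ang -140.3 z [111.3 113.3]
port [697.4 -97.3 117.6] rect [696.5 -97.8] [11.5 23.4] ang -83.5 z [117.  118.4]
```

View pics/wrist4.png

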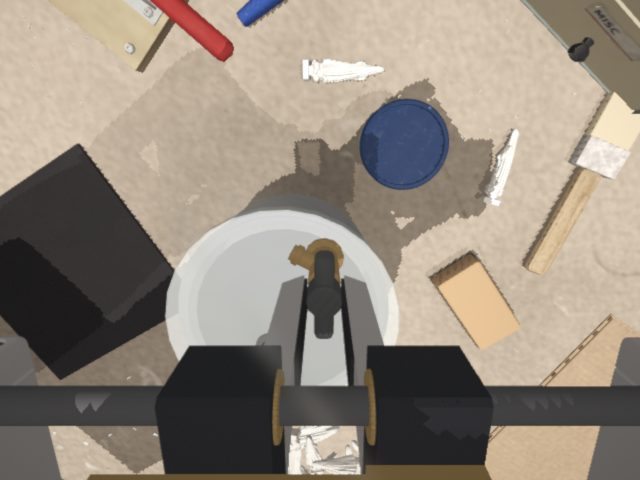

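The bar turned with the gripper to about 38°, and the nozzle stayed still in the world. I'll carry on to the stop.

Emit:
drive_tool([
  {"delta_pos": [0,0,0],"yaw": 0.09,"hand": 0},
  {"delta_pos": [0,0,0],"yaw": 0.09,"hand": 0},
  {"delta_pos": [0,0,0],"yaw": 0.09,"hand": 0},
  {"delta_pos": [0,0,0],"yaw": 0.09,"hand": 0},
  {"delta_pos": [0,0,0],"yaw": 0.09,"hand": 0},
])

```text
clock: 5.5
eef_pos: [691.0, -98.9, 185.0]
eef_rot: [3.139, 0.0, 1.145]
wrist_force: [3.1, -2.8, 4.2]
finger_gap: 17.0
```

Emit:
drive_tool([
  {"delta_pos": [0,0,0],"yaw": 0.09,"hand": 0},
  {"delta_pos": [0,0,0],"yaw": 0.09,"hand": 0},
  {"delta_pos": [0,0,0],"yaw": 0.09,"hand": 0},
  {"delta_pos": [0,0,0],"yaw": 0.09,"hand": 0},
  {"delta_pos": [0,0,0],"yaw": 0.09,"hand": 0},
])

```text
clock: 5.92
eef_pos: [691.1, -98.6, 185.0]
eef_rot: [3.139, 0.001, 1.596]
wrist_force: [3.0, -2.7, 3.4]
finger_gap: 17.4
```

Emit:
drive_tool([
  {"delta_pos": [0,0,0],"yaw": 0.06,"hand": 0},
  {"delta_pos": [0,0,0],"yaw": 0.03,"hand": 0},
  {"delta_pos": [0,0,0],"yaw": 0.0,"hand": 0},
  {"delta_pos": [0,0,0],"yaw": 0.0,"hand": 0},
])

```text
clock: 6.25
eef_pos: [691.0, -98.6, 185.0]
eef_rot: [3.14, 0.001, 1.681]
wrist_force: [4.2, -1.5, 4.4]
finger_gap: 17.4
```

```bash
python3 look.py wrist 5;python3 meas.py wrist5 632 -107;python3 look.py top 5;python3 meas.py top5 632 -107
```

```text
[680.97531035 -17.53882199 347.29022546] [ 2.85669376e+00 -8.33987891e-04  1.09511467e-01] [691.  -98.5 185. ] [3.140e+00 1.000e-03 1.681e+00] 17.133993242236343 [ 5.5 -2.4  5.5]
tap [689.5 -93.5 180.3] rect [687.7 -96.1] [37.4 36.7] ang -86.2 z [172.  187.3]
tapTop [689.6 -94.4 181.3] rect [687.6 -96.2] [37.4 36.6] ang -86.2 z [177.5 187.7]
handle [ 633.8 -106.   145.6] rect [ 633.2 -107.4] [51.1 13.8] ang -170.1 z [139.7 147.9]
handTop [ 633.5 -106.7  146.5] rect [ 633.2 -107.5] [51.1 13.6] ang -170.1 z [143.9 148. ]
lid [624.6 -91.  112.3] rect [ 625.  -100.2] [163.3 141. ] ang 45.3 z [111.1 113.5]
lid [ 686.3 -155.4  112.1] rect [ 688.5 -154.2] [11.2 34. ] ang -84.7 z [111.1 113.2]
lid [ 704.  -142.   112.1] rect [ 704.1 -141.5] [ 4.2 12.6] ang -102.0 z [111.1 113.3]
port [680.  -98.2 118.8] rect [679.4 -99. ] [9.9 3.7] ang -93.0 z [117.  126.9]
port [ 577.6 -116.8  126.5] rect [ 577.4 -117.2] [15.5 18.5] ang -47.6 z [121.5 130.9]
[372.07926191 108.17652725 977.53339107] [-2.92396711  0.00412165 -1.70521159] [691.  -98.5 185. ] [3.140e+00 1.000e-03 1.681e+00] 17.273874423563683 [ 5.1 -0.9  3.8]
lid [640.1 -56.1 112.6] rect [643.5 -53.7] [ 55.  146.1] ang 168.8 z [109.8 115.1]
```

View pics/wrist5.png

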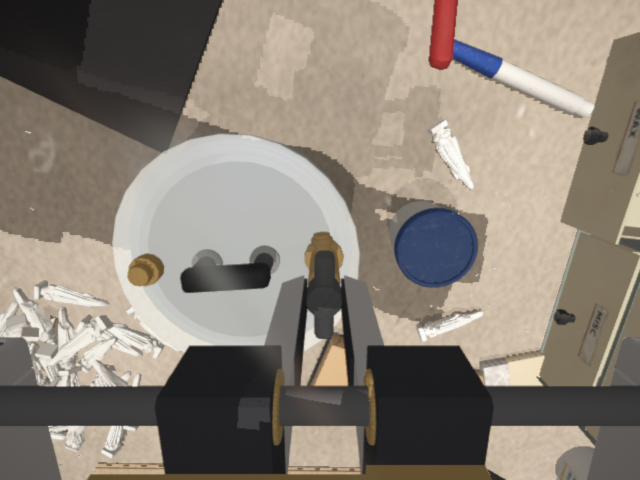

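The bar at (323,285) is in line with the nozzle (tap about 1.5 rad), and the handle is still at (633.3, −107.5), 9.9°. Now I'll release, rise and go to the handle.

Emit:
drive_tool([
  {"delta_pos": [0,0,0],"yaw": 0,"hand": 45},
  {"delta_pos": [0,0,0],"yaw": 0,"hand": 45},
  {"delta_pos": [0,0,0],"yaw": 0,"hand": 45},
  {"delta_pos": [0,0,12],"yaw": 0,"hand": 45},
  {"delta_pos": [0,0,24],"yaw": 0,"hand": 50},
])

```text
clock: 6.77
eef_pos: [689.4, -98.0, 218.1]
eef_rot: [-3.136, -0.002, 1.683]
wrist_force: [0.0, -0.5, -0.3]
finger_gap: 47.1
```

Emit:
drive_tool([
  {"delta_pos": [-5,-1,8],"yaw": -0.116,"hand": 55},
  {"delta_pos": [-5,-1,0],"yaw": -0.116,"hand": 55},
  {"delta_pos": [-5,-1,0],"yaw": -0.116,"hand": 55},
  {"delta_pos": [-5,-1,0],"yaw": -0.116,"hand": 55},
  {"delta_pos": [-5,-1,0],"yaw": -0.116,"hand": 55},
])

```text
clock: 7.18
eef_pos: [665.2, -103.3, 229.2]
eef_rot: [3.142, -0.0, 1.098]
wrist_force: [-0.3, -0.7, 0.6]
finger_gap: 55.1
```

Emit:
drive_tool([
  {"delta_pos": [-5,-1,0],"yaw": -0.116,"hand": 55},
  {"delta_pos": [-5,-1,0],"yaw": -0.116,"hand": 55},
  {"delta_pos": [-5,-1,0],"yaw": -0.116,"hand": 55},
  {"delta_pos": [-5,-1,0],"yaw": -0.116,"hand": 55},
  {"delta_pos": [-5,0,0],"yaw": -0.116,"hand": 55},
])

```text
clock: 7.6
eef_pos: [640.2, -107.4, 229.2]
eef_rot: [-3.142, -0.0, 0.517]
wrist_force: [0.2, 0.2, 0.3]
finger_gap: 54.7
```

Emit:
drive_tool([
  {"delta_pos": [-5,0,0],"yaw": -0.116,"hand": 55},
  {"delta_pos": [-3,0,0],"yaw": -0.116,"hand": 55},
  {"delta_pos": [0,0,0],"yaw": -0.116,"hand": 55},
  {"delta_pos": [0,0,0],"yaw": 0,"hand": 55},
  {"delta_pos": [0,0,0],"yaw": 0,"hand": 55},
])

```text
clock: 8.02
eef_pos: [632.5, -107.2, 229.0]
eef_rot: [3.142, -0.0, 0.179]
wrist_force: [0.0, 0.6, -0.2]
finger_gap: 54.9
```

```bash
python3 look.py wrist 6;python3 meas.py wrist6 632 -107
```

```text
[712.18930703 -93.05574894 391.40844769] [ 2.85696218e+00 -4.41765555e-04 -1.39225049e+00] [ 632.6 -107.3  228.9] [ 3.142 -0.     0.18 ] 55.0055332478825 [0.1 0.  0.7]
tap [690.7 -98.  180.4] rect [690.3 -98.1] [17.3 43. ] ang -84.7 z [177.1 182.9]
tapTop [690.5 -98.1 180.7] rect [690.3 -98.1] [17.  43.3] ang -84.5 z [178.1 182.9]
handle [ 635.4 -107.9  146.3] rect [ 633.9 -108.1] [50.6 13.8] ang -170.2 z [143.7 147.9]
handTop [ 634.7 -108.   146.5] rect [ 633.9 -108.1] [50.6 13.7] ang -170.0 z [144.4 148. ]
lid [ 639.3 -107.   112.2] rect [ 634.4 -107.7] [160.4 161. ] ang -78.6 z [111.  113.4]
port [697.9 -98.9 119.2] rect [697.1 -98.8] [21.9  9.8] ang -93.2 z [117.1 131.7]
port [ 578.5 -118.3  126.5] rect [ 578.1 -118.2] [15.3 18.2] ang -82.6 z [121.3 130.9]
```

View pics/wrist6.png

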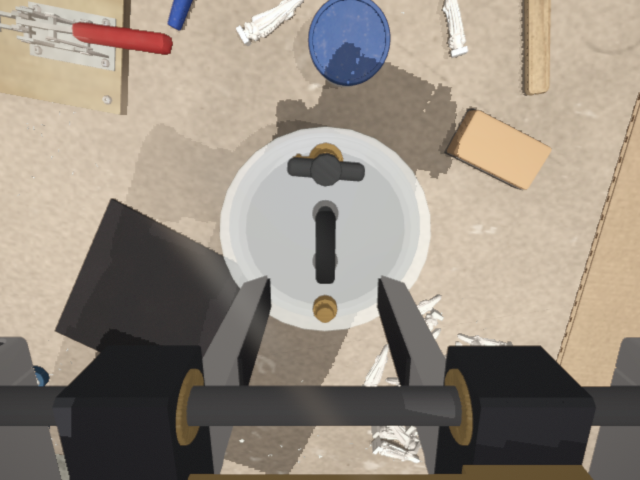

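The tap bar at (325,168) is square to the handle at (325,245), 85° from shut, so it is open. The gripper is centred, so I'll descend and grip.

Emit:
drive_tool([
  {"delta_pos": [1,-0.5,-25],"yaw": 0,"hand": 55},
  {"delta_pos": [0,0,-25],"yaw": 0,"hand": 55},
  {"delta_pos": [0,0,-20],"yaw": 0,"hand": 55},
  {"delta_pos": [0,0,-12],"yaw": 0,"hand": 45},
  {"delta_pos": [0,0,-5],"yaw": 0,"hand": 30},
])

```text
clock: 8.48
eef_pos: [633.0, -107.7, 139.6]
eef_rot: [-3.141, 0.002, 0.178]
wrist_force: [-0.8, 0.4, -0.5]
finger_gap: 44.9
```

Emit:
drive_tool([
  {"delta_pos": [0,0,0],"yaw": 0,"hand": 0},
  {"delta_pos": [0,0,0],"yaw": 0,"hand": 0},
  {"delta_pos": [0,0,0],"yaw": 0,"hand": 0},
  {"delta_pos": [0,0,0],"yaw": 0,"hand": 0},
  {"delta_pos": [0,0,0],"yaw": 0,"hand": 0},
], squeeze=35)

```text
clock: 8.9
eef_pos: [633.8, -107.9, 142.4]
eef_rot: [3.141, -0.001, 0.176]
wrist_force: [-0.5, 0.8, 2.6]
finger_gap: 13.6
```

Gripped, with a gap of 13.6 mm on the 14 mm bar. I'll lift gently.

Emit:
drive_tool([
  {"delta_pos": [0,0,0],"yaw": 0,"hand": 0},
  {"delta_pos": [0,0,0],"yaw": 0,"hand": 0},
  {"delta_pos": [0,0,6],"yaw": 0,"hand": 0},
  {"delta_pos": [0,0,6],"yaw": 0,"hand": 0},
  {"delta_pos": [0,0,8],"yaw": 0,"hand": 0},
])

```text
clock: 9.32
eef_pos: [633.1, -107.7, 161.3]
eef_rot: [-3.141, 0.002, 0.176]
wrist_force: [0.6, 0.2, -4.5]
finger_gap: 13.5
```

Emit:
drive_tool([
  {"delta_pos": [0,0,10],"yaw": 0,"hand": 0},
  {"delta_pos": [0,0,15],"yaw": 0,"hand": 0},
  {"delta_pos": [0,0,15],"yaw": 0,"hand": 0},
  {"delta_pos": [0,0,10],"yaw": 0,"hand": 0},
  {"delta_pos": [0,0,0],"yaw": 0,"hand": 0},
])

```text
clock: 9.73
eef_pos: [634.2, -107.9, 214.4]
eef_rot: [3.14, -0.004, 0.176]
wrist_force: [0.4, -0.1, -4.4]
finger_gap: 13.6
```

```bash
python3 look.py side 7; python3 look.py wrist 7; python3 meas.py wrist7 633 -107 70
```

```text
[ 560.65260227 -846.1743415   830.37805837] [-2.22664000e+00 -1.11138187e-03  1.14436469e-02] [ 633.8 -107.9  212.6] [ 3.141e+00 -2.000e-03  1.760e-01] 13.840645748400044 [ 0.6  0.5 -4.6]
[713.24653995 -93.85397223 375.16234098] [ 2.85860097e+00 -1.17956247e-03 -1.39559108e+00] [ 633.4 -107.8  211.4] [ 3.142 -0.     0.176] 13.63246303867583 [-0.5  0.1 -4.3]
tap [691.2 -97.9 250.1] rect [690.4 -98.2] [42.9 17.2] ang -84.6 z [243.6 252.9]
tap [639.  -94.9 248. ] rect [634.5 -98.7] [21.7  9.7] ang -118.3 z [235.5 258.9]
tap [ 643.5 -118.7  247.9] rect [ 639.1 -116.7] [ 9.2 20. ] ang 126.4 z [235.6 258.9]
tapTop [690.8 -98.  250.8] rect [690.4 -98.2] [42.9 17.2] ang -84.4 z [248.1 252.9]
tapTop [639.  -94.9 253.4] rect [634.5 -98.8] [21.7  9.6] ang -119.6 z [247.  259.3]
tapTop [ 643.6 -118.7  253.3] rect [ 639.3 -116.8] [ 9.  19.8] ang -55.0 z [246.8 259.4]
handle [ 637.4 -107.4  216. ] rect [ 634.1 -105.1] [34.5 50.4] ang -170.1 z [209.5 218.7]
handTop [ 636.3 -107.6  216.8] rect [ 634.  -105.1] [34.4 50.4] ang -170.1 z [214.1 218.9]
lid [ 653.3 -104.6  182.3] rect [ 653.6 -104.7] [121.4 163.1] ang -79.7 z [181.3 183.4]
lid [ 584.7 -116.9  183.1] rect [ 585.4 -116.5] [38.1 22.3] ang 105.3 z [181.7 186.4]
port [697.5 -99.  187.8] rect [696.5 -99. ] [23.3 10.8] ang -96.2 z [187.1 188.8]
port [ 581.9 -118.7  192.5] rect [ 581.3 -118.5] [18.3  8.9] ang -93.1 z [191.5 193.5]
```

View pics/side7.png

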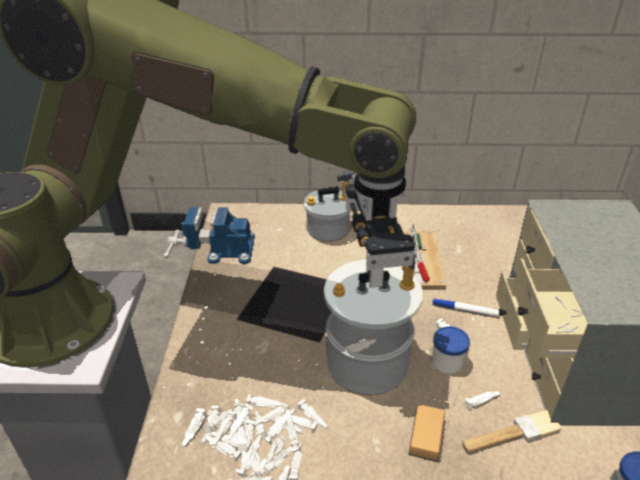

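The side view shows the lid hanging level about 70 mm above the pot, with the tap still open (bar at (407,275)). I'll carry it to the mat, whose centre measured (490, 62).

Emit:
drive_tool([
  {"delta_pos": [-6,7,0],"yaw": 0,"hand": 0},
  {"delta_pos": [-14,17,0],"yaw": 0,"hand": 0},
  {"delta_pos": [-18,21,0],"yaw": 0,"hand": 0},
  {"delta_pos": [-18,21,0],"yaw": 0,"hand": 0},
  {"delta_pos": [-18,21,0],"yaw": 0,"hand": 0},
])

```text
clock: 10.25
eef_pos: [557.7, -19.6, 210.3]
eef_rot: [-3.141, 0.002, 0.176]
wrist_force: [1.0, 0.5, -4.7]
finger_gap: 13.6
```

Emit:
drive_tool([
  {"delta_pos": [-18,21,0],"yaw": 0,"hand": 0},
  {"delta_pos": [-18,21,0],"yaw": 0,"hand": 0},
  {"delta_pos": [-18,21,0],"yaw": 0,"hand": 0},
  {"delta_pos": [-12,14,0],"yaw": 0,"hand": 0},
  {"delta_pos": [-4,6,0],"yaw": 0,"hand": 0},
])

```text
clock: 10.67
eef_pos: [487.3, 64.0, 210.9]
eef_rot: [-3.141, 0.001, 0.177]
wrist_force: [-0.0, -0.3, -3.8]
finger_gap: 13.7
```

Emit:
drive_tool([
  {"delta_pos": [0,0,0],"yaw": 0,"hand": 0},
  {"delta_pos": [0,0,-15],"yaw": 0,"hand": 0},
  {"delta_pos": [0,0,-25],"yaw": 0,"hand": 0},
  {"delta_pos": [0,0,-25],"yaw": 0,"hand": 0},
  {"delta_pos": [0,0,-25],"yaw": 0,"hand": 0},
])

```text
clock: 11.08
eef_pos: [489.8, 61.5, 120.1]
eef_rot: [3.141, -0.0, 0.175]
wrist_force: [1.0, -0.9, -4.5]
finger_gap: 13.7
```

Emit:
drive_tool([
  {"delta_pos": [0,0,-20],"yaw": 0,"hand": 0},
  {"delta_pos": [0,0,-15],"yaw": 0,"hand": 0},
  {"delta_pos": [0,0,-10],"yaw": 0,"hand": 0},
  {"delta_pos": [0,0,0],"yaw": 0,"hand": 0},
  {"delta_pos": [0,0,0],"yaw": 0,"hand": 0},
])

```text
clock: 11.5
eef_pos: [489.8, 61.9, 76.5]
eef_rot: [-3.142, 0.0, 0.175]
wrist_force: [-0.3, -0.9, -3.8]
finger_gap: 13.8
```

```bash
python3 look.py side 8; python3 look.py top 8; python3 look.py wrist 8; python3 meas.py wrist8 490 62 -85
```

```text
[ 560.65260227 -846.1743415   830.37805837] [-2.22664000e+00 -1.11138187e-03  1.14436469e-02] [490.1  62.   77.1] [ 3.141e+00 -1.000e-03  1.760e-01] 13.451073542487562 [-1.  -0.8 -3.1]
[372.07926191 108.17652725 977.53339107] [-2.92396711  0.00412165 -1.70521159] [490.2  62.   77.4] [ 3.141e+00 -2.000e-03  1.760e-01] 13.62092771994304 [-0.6  0.4 -4. ]
[569.6817936   75.95729949 239.87680266] [ 2.85826151e+00 -6.06862079e-04 -1.39580617e+00] [490.2  62.1  77.4] [ 3.141e+00 -2.000e-03  1.760e-01] 13.610869563160513 [-0.1 -0.7 -4.1]
tap [493.8  62.5  85.9] rect [490.6  64.8] [34.2 49.3] ang -170.1 z [ 79.9 102.2]
tapTop [495.2  74.8  98.4] rect [490.9  71.1] [21.7  9.5] ang -126.7 z [ 91.8 104.6]
tapTop [499.6  51.4  98.2] rect [494.6  53.5] [ 9.1 20.6] ang 138.2 z [ 91.6 104.4]
handle [512.9  66.1  58.8] rect [512.   66.2] [ 4.5 11.6] ang -78.4 z [51.7 65.8]
handTop [513.1  66.1  62.4] rect [512.4  65.8] [ 3.7 10.6] ang -80.1 z [58.9 66.5]
```

View pics/side8.png

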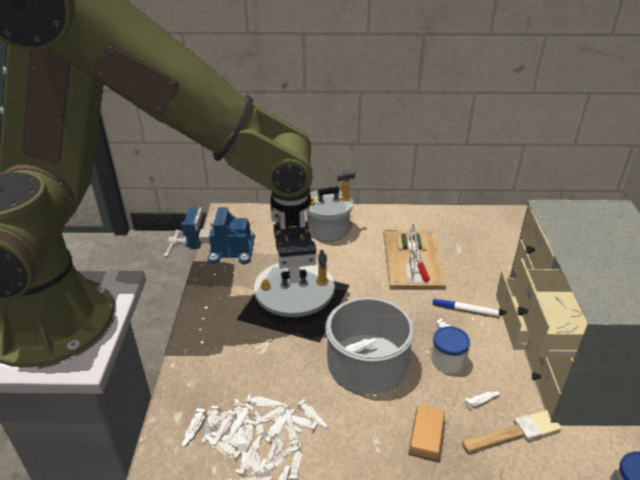

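View pics/wrist8.png

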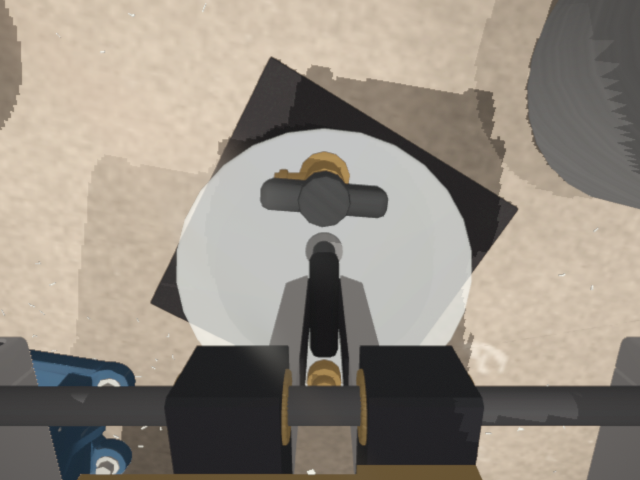

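The lid sits over the mat centrally, with the mat corners symmetric around it, and is about 22 mm above it. I'll lower it slowly.

Emit:
drive_tool([
  {"delta_pos": [0,0,-6],"yaw": 0,"hand": 0},
  {"delta_pos": [0,0,-6],"yaw": 0,"hand": 0},
  {"delta_pos": [0,0,-5],"yaw": 0,"hand": 0},
  {"delta_pos": [0,0,-2],"yaw": 0,"hand": 0},
  {"delta_pos": [0,0,0],"yaw": 0,"hand": 0},
])

```text
clock: 12.07
eef_pos: [489.1, 62.2, 56.7]
eef_rot: [-3.141, 0.001, 0.176]
wrist_force: [0.0, -0.5, -4.4]
finger_gap: 13.7
```

Emit:
drive_tool([
  {"delta_pos": [0,0,-1],"yaw": 0,"hand": 0},
  {"delta_pos": [0,0,-1],"yaw": 0,"hand": 0},
  {"delta_pos": [0,0,0],"yaw": 0,"hand": 0},
])

```text
clock: 12.32
eef_pos: [489.5, 62.2, 55.4]
eef_rot: [3.142, -0.0, 0.176]
wrist_force: [-0.6, 0.2, -4.6]
finger_gap: 14.0
```

Emit:
drive_tool([
  {"delta_pos": [0,0,-1],"yaw": 0,"hand": 0},
  {"delta_pos": [0,0,-1],"yaw": 0,"hand": 0},
  {"delta_pos": [0,0,0],"yaw": 0,"hand": 0},
])

```text
clock: 12.57
eef_pos: [489.7, 62.2, 54.4]
eef_rot: [3.141, -0.001, 0.176]
wrist_force: [-6.7, -0.0, 10.2]
finger_gap: 13.1
```

Emit:
drive_tool([
  {"delta_pos": [0,0,-0.7],"yaw": 0,"hand": 0},
  {"delta_pos": [0,0,0],"yaw": 0,"hand": 0},
])

```text
clock: 12.73
eef_pos: [489.7, 62.2, 54.4]
eef_rot: [3.141, -0.001, 0.176]
wrist_force: [-11.6, -0.3, 20.9]
finger_gap: 13.8
```

Contact is made, with the force now +21 N upward. I'll ease back about 1 mm, release, and rise straight up.

Emit:
drive_tool([
  {"delta_pos": [0,0,1],"yaw": 0,"hand": 0},
  {"delta_pos": [0,0,0],"yaw": 0,"hand": 0},
])

```text
clock: 12.9
eef_pos: [489.8, 62.2, 54.4]
eef_rot: [3.141, -0.001, 0.176]
wrist_force: [-3.4, -0.8, 8.3]
finger_gap: 13.4
```

Emit:
drive_tool([
  {"delta_pos": [0,0,0],"yaw": 0,"hand": 30},
  {"delta_pos": [0,0,0],"yaw": 0,"hand": 50},
  {"delta_pos": [0,0,0],"yaw": 0,"hand": 55},
  {"delta_pos": [0,0,0],"yaw": 0,"hand": 55},
  {"delta_pos": [0,0,0],"yaw": 0,"hand": 55},
])

```text
clock: 13.32
eef_pos: [489.5, 62.2, 53.7]
eef_rot: [-3.142, 0.0, 0.176]
wrist_force: [0.6, -0.6, 0.2]
finger_gap: 43.4
```

Emit:
drive_tool([
  {"delta_pos": [0,0,10],"yaw": 0,"hand": 55},
  {"delta_pos": [0,0,25],"yaw": 0,"hand": 55},
  {"delta_pos": [0,0,35],"yaw": 0,"hand": 55},
  {"delta_pos": [0,0,40],"yaw": 0,"hand": 55},
  {"delta_pos": [0,0,30],"yaw": 0,"hand": 55},
])

```text
clock: 13.73
eef_pos: [489.6, 62.2, 197.5]
eef_rot: [3.141, -0.002, 0.176]
wrist_force: [0.0, -0.1, 0.7]
finger_gap: 54.7
```

Emit:
drive_tool([
  {"delta_pos": [0,0,30],"yaw": 0,"hand": 55},
  {"delta_pos": [0,0,20],"yaw": 0,"hand": 55},
  {"delta_pos": [0,0,0],"yaw": 0,"hand": 55},
  {"delta_pos": [0,0,0],"yaw": 0,"hand": 55},
  {"delta_pos": [0,0,0],"yaw": 0,"hand": 55},
])

```text
clock: 14.15
eef_pos: [489.1, 62.2, 243.0]
eef_rot: [-3.141, 0.001, 0.176]
wrist_force: [-0.1, -0.3, -0.2]
finger_gap: 55.1
```

```bash
python3 look.py side 9; python3 look.py wrist 9; python3 meas.py wrist9 490 62 -88;python3 meas.py side9 490 62 -88
```

```text
[ 560.65260227 -846.1743415   830.37805837] [-2.22664000e+00 -1.11138187e-03  1.14436469e-02] [489.   62.2 242.7] [-3.141e+00  2.000e-03  1.760e-01] 55.11785375860608 [-0.3 -0.2 -0.7]
[569.06287682  76.11573981 404.88622498] [ 2.85482637e+00 -1.53223850e-04 -1.39562453e+00] [489.   62.1 242.6] [-3.141e+00  2.000e-03  1.760e-01] 55.295564079446436 [ 0.9 -1.4  0.2]
tap [546.4  72.   92.4] rect [546.2  71.8] [42.7 16.8] ang -84.8 z [89.4 95. ]
tapTop [546.2  72.   92.7] rect [546.1  71.7] [16.8 42.6] ang -84.6 z [90.1 95. ]
handle [491.   62.3  58.4] rect [489.7  61.8] [50.5 13.2] ang -170.4 z [55.9 60.2]
handTop [490.3  62.2  58.5] rect [489.6  61.8] [50.4 13.2] ang -170.1 z [56.4 60.2]
lid [491.3  62.4  24.2] rect [488.9  61.8] [162.  162.4] ang -79.0 z [22.9 25.5]
port [553.9  72.6  31.2] rect [553.4  72.2] [ 7.8 20.4] ang -83.5 z [29. 41.]
port [433.9  51.7  38.7] rect [433.5  51.7] [18.  15.3] ang -85.3 z [33.4 43.4]
tap [547.3  64.   90.3] rect [547.5  70.1] [43.9 15.8] ang -87.5 z [81.  96.8]
tapTop [546.9  66.2  92.9] rect [547.6  70.5] [43.1 15.6] ang -86.5 z [88.7 96.9]
handle [489.5  58.   56.2] rect [489.8  59.7] [51.6 16.6] ang -169.9 z [49.5 60.8]
handTop [489.1  59.   58.4] rect [489.8  59.7] [51.5 15.7] ang -170.7 z [55.6 61. ]
lid [489.1  49.6  24.4] rect [489.6  60.1] [162.3 165.1] ang -64.8 z [21.3 27.1]
port [546.2  64.1  35.9] rect [548.4  64.9] [19.5 14.2] ang 13.7 z [29.2 45.3]
port [433.8  45.8  37.2] rect [434.2  47. ] [13.9 11.8] ang -145.6 z [30.9 44.2]
```

View pics/side9.png

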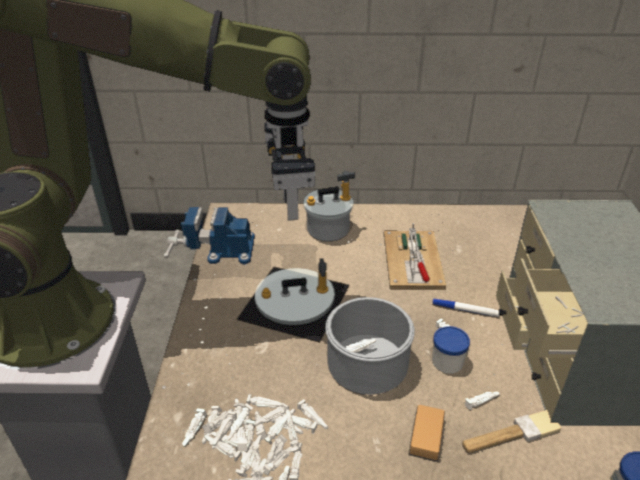

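View pics/wrist9.png

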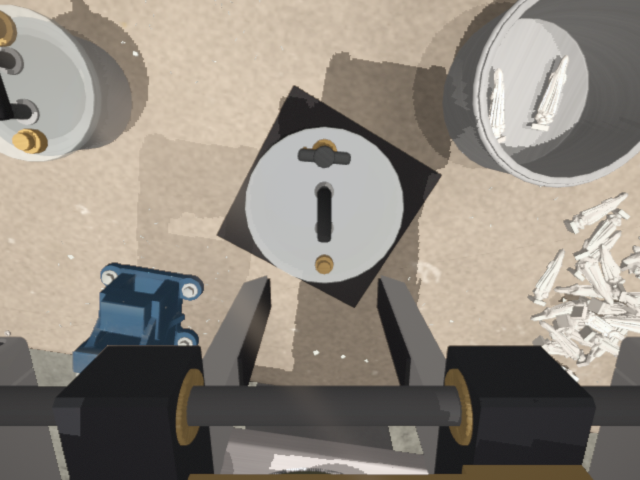

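The lid lies flat on the mat in both views (wrist (324,204), side (295,297)), with its face at z = 24 mm as expected. The tap is open about 85°, the small pot is in place, and the arm is clear.

```bash
python3 -c "
from cell import manip
print(manip.sign_off())"
```

```text
the job is handed in; nothing more can be done
None
```

I opened the large pot's vent tap fully, lifted the lid off by its handle, and set it down on the rubber mat. I handed the job in at about 14 s of robot time; no verdict came back.

**Tap:** It reads about 1.49 rad open from the bar and handle angles, both before the lift and after placing.

**Placing:** In the last pictures the lid is flat and handle up, with its centre at about (490, 62) mm and the mat's at (490, 62). Its upper face is at 24 mm, as expected for the plug resting on the mat. The lowering force peaked at about 21 N (limit 120 N), and I eased off before releasing.

**Other checks:**
- In the last side picture the small pot and its tap look unchanged; I did not measure them.
- The gripper was open and about 240 mm up, touching nothing.
- The side camera placed objects up to about 5 mm off the top camera in y before I moved (about 2 mm at the end). I used wrist-camera measurements for the grasps; both errors are well inside the 40 mm tolerance.

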